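Kit the bracket and hold out the parts tray

ROBOT

A 6-joint arm with a two-finger parallel gripper is mounted at the origin on the work surface. World frame = base frame: x ahead of the robot, y to its left, z up, the work surface at z = 0. Lengths are in m, angles in rad, forces in N, time in s.
With the tool pointing down it reaches from about 0.275 to 0.725 m from the base axis. Payload 15.9 kg.
Tool frame: the origin (TCP) lies on the mounting face of the last link; the fingertips stand ctrl.tip_extent ahead of it and the grasp point (between the pads) lies 155 mm ahead of it (ctrl.tip_extent is the distance from the TCP to the fingertips, in m); z points along the fingers, y is the direction in which the jaws open and shut (so a half turn about z gives the same grasp; the last joint's range is limited). The gripper opens to 85 mm and grips with 20 to 120 N. Pads are 22 mm wide; open, the fingers measure 114 mm over their backs; the gripper's body (76 mm by 85 mm) begins 54 mm behind the grasp point. The pads swing forward as they close: fully open they stand 13 mm farther back than shut.
Start: joints at [1.19, 0.213, -0.034, 1.323, 0, 1.571], TCP at [0.186, 0.464, 0.405] pointing down, gripper open.
Joint ranges: [-2.98, 2.98], [-0.74, 1.72], [-1.14, 1.35], [-2.1, 2.04], [-1.57, 1.44], [-3.14, 3.14]. Speed limits (rad/s): [1.89, 1.89, 2.39, 2.57, 3.14, 3.14].

INTERFACE

Orientations are given as a rotation vector (axis times angle).
In Python, from station import readout, optics, job, ctrl gives the robot as it stands.
- The arm moves only by the tool servo_tool, never from a script. Its argument "moves" is a list of rows, each a list of 5 numbers: the closure in counts, from 0 (fully open) to 255 (shut), then the shift along the tool's x, y, z in units of 0.5 m (1.0 is 0.5 m), then the turn about the tool's z in units of 180 degrees (1.0 is 180 degrees). In form: [[hand, x, y, z, twist], ...]. A call has 1 to 20 rows; each row is the pose to reach, as a shift and turn from the pose measured when the call began, along the tool's axes at that moment, turning the shorter way round; what a row does not reach only later rows make up. A row lasts 1/8 s, in which the tool goes at most 62.5 mm and 10.7 degrees, less where a joint would pass 70% of its speed; a pose out of reach is approached as far as the arm can. A call with a number of a shift or a turn outside -1 to 1 is refused whole. A call with a gripper value outside its range is refused whole. The fingers move at their own pace and stop on an object; the grip force is fixed at half the most. Time passes only in rows, so rows that repeat a pose let the fingers close. It gives the time, the measured TCP pose, the force and the opening at its end, in the units of the state.
- readout.get_obs(): the state, without advancing time (a new reading comes with each control period).
- optics.snapshot(name): name is "scene" or "top"; returns the picture (480x640x3 uint8, red, green, blue); there is no depth.
- optics.camera_model(name): a dict with "vfov" (degrees; the focal length in pixels is half the picture's height over the tangent of half this angle, whatever the lens; pixels are square), "cx", "cy" (the principal point, pixels), "extrinsics" (4x4, takes a point from world to camera coordinates). Camera axes: x right, y down, z forward; pixel columns grow to the right and rows downward; lengths in m; the calibration is good to about 2 mm. A picture is of the moment at which its call begins. camera_model takes no time and is no camera call.
- job.sign_off(): hands the job in, once; it reports no verdict.
The state is a dict: "clock": time; "joint_pos": joint angles; "joint_velocities": joint speeds; "tau": joint torques, N m; "ee_pos": TCP position; "orientation": TCP orientation; "ft_force": force on the tool from outside, world axes, zero at the start; "wrist_torque": the same for the moment, N m; "grip_width": finger opening in m.
Only numpy, scipy, OpenCV 4.12 (cv2) and the standard library are available. Lean on these libraries where they do the work, as an engineer would, in place of code of your own. Each camera call takes 0.05 s, during which the arm holds its last target.

TASK

While the parts tray stands on the bench, lay the T-shaped bracket flat and the right way round in the tray's T-shaped recess and let go of it. Then lift the tray by its handle and carry it, level and smoothly so that the loose steel ball never leaves its pocket, to the dark rubber mat without disturbing the meter, carton or screwdriver. Finish while holding it there in the gripper for a colleague: still, level, over the middle of the mat, underside about 10 cm above the bench.

Things in the scene. Friction and masses are not known exactly. Their poses are not given: they have to be found in the camera images.
- tray: Loose tray, pale floor, black walls, 0.35 kg, 130 (its x) by 196 mm (y), on one side of the robot, the mat on the other (sides swap). Origin: centre of underside, z up. Floor 4 mm thick; rims and recess walls end 10 mm above the underside. Handle along x, mid-tray: grey bar 110 mm long, 14 thick, 58 to 80 mm up, on a 14 mm thick post at each end. T-shaped recess on the -y side, ball pocket on the +y side.
- tray_handle (a point): Middle of the handle bar, 69 mm above the tray's underside, on its centre; axes as the tray's. Bar faces are 14 mm apart along y; the loaded tray nearly balances here.
- recess (a point): Middle of the T-shaped recess on its floor (4 mm above the tray's underside), at tray x = 0, y = -66 mm; axes as the tray's. 6 mm deep; x from -49 to +49 mm; stem channel 30 mm wide (y); head pocket, x = +21 to +49 mm, 52 mm wide. A bracket laid right has its origin here and its axes along the tray's, with 3 mm play all round.
- recess_head (a point): Centre of the recess's head pocket on its floor, 35 mm from recess towards the tray's +x; the bracket's head belongs here.
- pocket (a point): Centre of the ball's pocket at the height of the ball's centre (16 mm above the tray's underside), at tray x = 0, y = +60 mm. The pocket is a ring, 40 mm inner and 48 mm outer diameter, 4 mm above the tray's floor; the ball can roll about 11 mm off its centre and climbs out if tipped far or jerked.
- ball_center (a point): Centre of the loose polished steel ball, 24 mm in diameter, 57 g, lying in the tray's pocket.
- bracket: Loose bare aluminium T-shaped flat bracket, 70 g, flat on the bench between tray and mat. Plate 5 mm thick; stem 24 mm wide, x = -46 to +24 mm; head 46 mm wide (y), x = +24 to +46 mm. Upright rib along x: 10 mm thick, x = -21 to +29 mm, top 35 mm above the underside. Origin: on the underside, midway along the length; z up, x towards the head.
- bracket_head (a point): Centre of the bracket's head, on the underside, 35 mm from its origin along +x.
- bracket_rib (a point): Where to grip the bracket: in the rib, 28 mm above the underside and 4 mm from the origin along +x (its centre of mass in plan); the rib's faces are 10 mm apart along the bracket's y.
- mat: Dark rubber mat fixed flat on the bench, 200 mm (its x) by 240 mm (its y), 3 mm thick. Origin: centre of its underside, at bench height.
- meter: Bystander: black multimeter lying on the bench beyond the bracket, 150 mm (its x) by 75 mm (y) by 40 mm high with its dial; origin: centre of the underside. Leave alone.
- carton: Bystander: small cardboard carton 55 x 55 mm, 85 mm tall; origin: centre of the underside. Leave alone.
- screwdriver: Bystander: screwdriver lying on the bench at the far side, about 200 mm long along its x and 26 mm thick. Leave alone.

How it is judged:
By the outcome, as a careful person would: the job done as asked, in the order asked, and still so for the second after the job is handed in, while the arm keeps its last pose, push and grip.
It also fails if it takes over 64 s, if anything falls off the work surface, if the arm or the gripper's body presses on something with over 40 N, if the wrist force passes 120 N, or if a joint passes its speed limit or range.

## Working session

There is one attempt and no reset: what is moved stays moved. The work goes in short steps, Python scripts to look and compute and a tool call to move; the robot and the scene stay as the last step left them, time stands still between calls to the robot, and variables do not carry over. Pictures are saved under pics/ and viewed, and the job is handed in when it is done.

Besides the shell and the picture viewer there is one more tool, called by a JSON object that holds its "op" and its "data", one argument or row to a line. servo_tool: Moves the arm, as the interface text tells. Shifts and turns lie within -1 to 1; 1 stands for 0.5 m of shift or 180 degrees of turn. Its arguments: {"type":"object","properties":{"moves":{"type":"array"}},"required":["moves"]}

```bash
ls; mkdir -p pics; python3 - <<'E'
from station import readout, optics, job, ctrl
import cv2,numpy as np
print(readout.get_obs()); print(ctrl.tip_extent)
for n in("scene","top"):
    im=optics.snapshot(n); cv2.imwrite(f"pics/{n}0.png",im[:,:,::-1]); print(n,optics.camera_model(n))
E
```

```text
pics
{'clock': 0.0, 'joint_pos': array([ 1.18999410e+00,  2.13366925e-01, -3.50888549e-02,  1.32353688e+00,
       -3.77623178e-05,  1.57078459e+00]), 'joint_velocities': array([-0.00096468, -0.00074272,  0.00036715,  0.00048378, -0.00295676,
       -0.00112105]), 'tau': array([-2.84460992e-03, -6.86173224e+01,  4.87114227e+01,  1.77434133e-02,
       -2.84482094e-04,  1.08802985e-05]), 'ee_pos': array([0.18577614, 0.46402772, 0.40419887]), 'orientation': array([-5.94501055e-01, -3.08463610e+00,  1.85634887e-03]), 'ft_force': array([-0.32675723,  0.24362741,  0.44370841]), 'wrist_torque': array([-0.0470733 , -0.03621012, -0.03112735]), 'grip_width': 0.08589572046097016}
0.1734
scene {'vfov': 51.879714443536166, 'cx': 312.9759461862203, 'cy': 237.8653272187486, 'extrinsics': array([[-0.71967319,  0.69424567,  0.00966677,  0.46700949],
       [ 0.44402643,  0.47090365, -0.76229278, -0.20899379],
       [-0.53377058, -0.54430937, -0.64716016,  1.39447588],
       [ 0.        ,  0.        ,  0.        ,  1.        ]])}
top {'vfov': 43.41597858894327, 'cx': 313.32791891834256, 'cy': 239.78516055599556, 'extrinsics': array([[ 0.00661667, -0.99987188, -0.01457529, -0.00759167],
       [-0.99210111, -0.00473798, -0.1253513 ,  0.59902256],
       [ 0.12526619,  0.01528957, -0.99200535,  1.35229748],
       [ 0.        ,  0.        ,  0.        ,  1.        ]])}
```

View pics/scene0.png

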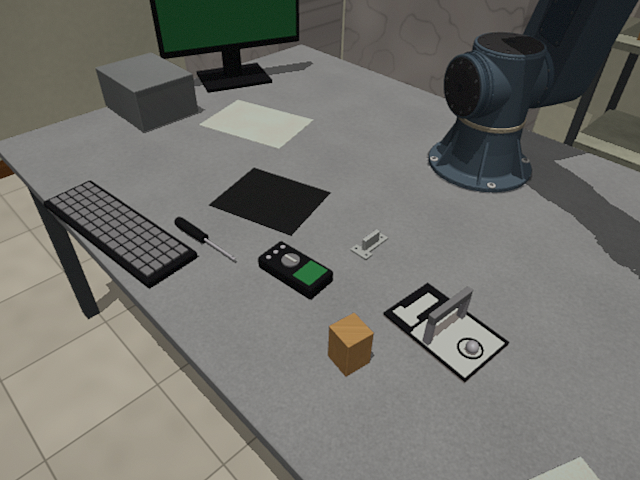

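View pics/top0.png

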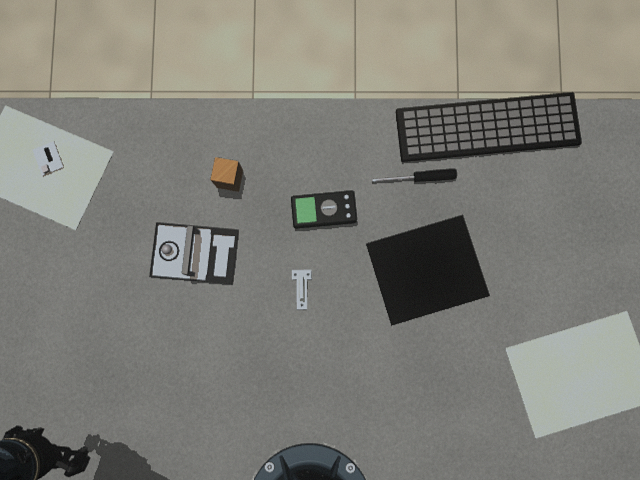

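The top view shows the tray at about (195,253), the bracket at (302,288), the mat at (428,270), the meter at (324,209) and the carton at (227,172). Next I zoom in to measure them.

```bash
cat > h.py <<'E'
import numpy as np, cv2
from station import readout, optics, job, ctrl
from scipy.spatial.transform import Rotation as R
def cam(n):
    c=optics.camera_model(n); f=240/np.tan(np.radians(c['vfov'])/2); return f,c['cx'],c['cy'],np.array(c['extrinsics'])
def ray(n,p,z):
    f,cx,cy,E=cam(n); p=np.atleast_2d(np.asarray(p,float))
    d=np.c_[(p[:,0]-cx)/f,(p[:,1]-cy)/f,np.ones(len(p))]@E[:3,:3]
    o=-E[:3,:3].T@E[:3,3]
    return (o+d*((z-o[2])/d[:,2])[:,None])
def proj(n,P):
    f,cx,cy,E=cam(n); P=np.atleast_2d(P)@E[:3,:3].T+E[:3,3]
    return np.c_[f*P[:,0]/P[:,2]+cx,f*P[:,1]/P[:,2]+cy]
def crop(src,x0,y0,x1,y1,k,out):
    im=cv2.imread(src)[y0:y1,x0:x1]; cv2.imwrite(out,cv2.resize(im,None,fx=k,fy=k,interpolation=cv2.INTER_NEAREST))
E
python3 - <<'E'
from h import *
crop('pics/top0.png',140,210,250,292,7,'pics/t_tray.png')
crop('pics/top0.png',270,250,340,320,8,'pics/t_br.png')
crop('pics/scene0.png',375,275,520,385,5,'pics/s_tray.png')
crop('pics/scene0.png',340,220,400,265,10,'pics/s_br.png')
im=cv2.imread('pics/top0.png')
g=im.max(axis=2)
# mat
def comp(mask,seed):
    n,l=cv2.connectedComponents(mask.astype(np.uint8)); return (l==l[seed[1],seed[0]]).astype(np.uint8)
for nm,mask,seed,z in(("mat",g<45,(428,270),.003),("tray",(g<60),(230,230),.01)):
    m=comp(mask,seed); c,_=cv2.findContours(m,cv2.RETR_EXTERNAL,cv2.CHAIN_APPROX_NONE)
    w=ray('top',c[0][:,0,:],z)[:,:2]
    r=cv2.minAreaRect((w*1000).astype(np.float32)); print(nm,m.sum(),r, cv2.boxPoints(r))
E
```

```text
mat 8625 ((534.969482421875, -269.8463439941406), (198.6573486328125, 238.5931854248047), 16.910154342651367) [[ 405.23557 -184.5998 ]
 [ 474.6356  -412.8767 ]
 [ 664.70337 -355.0929 ]
 [ 595.30334 -126.81598]]
tray 1149 ((569.5325317382812, 277.3148193359375), (197.1025390625, 130.42835998535156), 85.17027282714844) [[496.2524  184.60417]
 [626.21765 173.62279]
 [642.8126  370.02545]
 [512.8474  381.00684]]
```

View pics/t_tray.png

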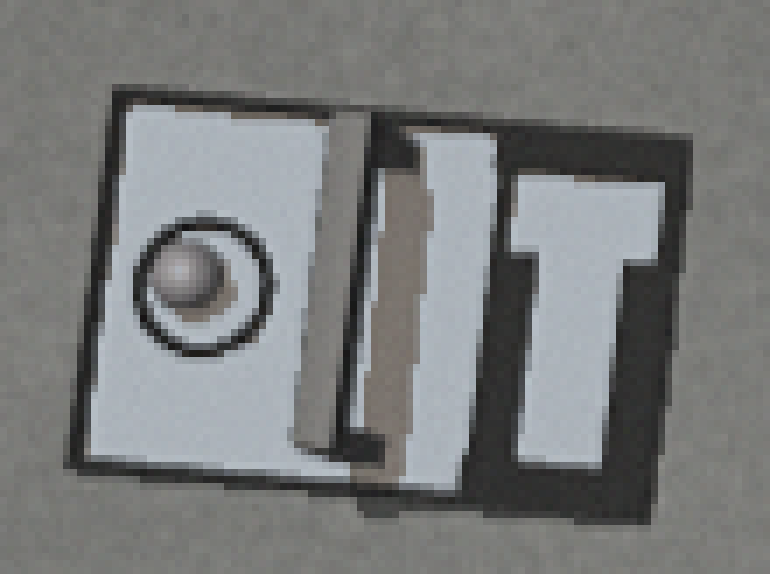

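View pics/t_br.png

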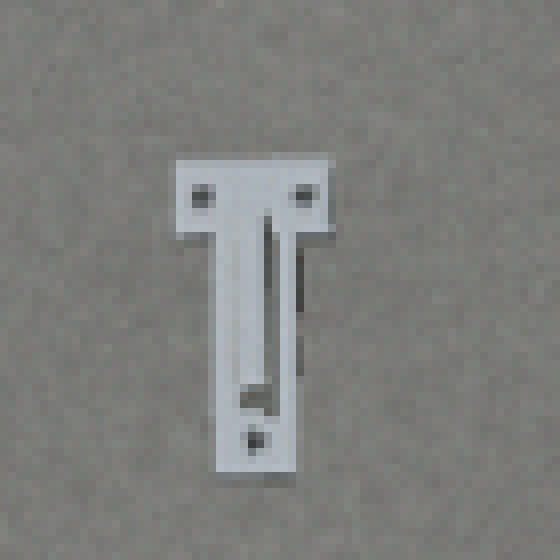

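View pics/s_br.png

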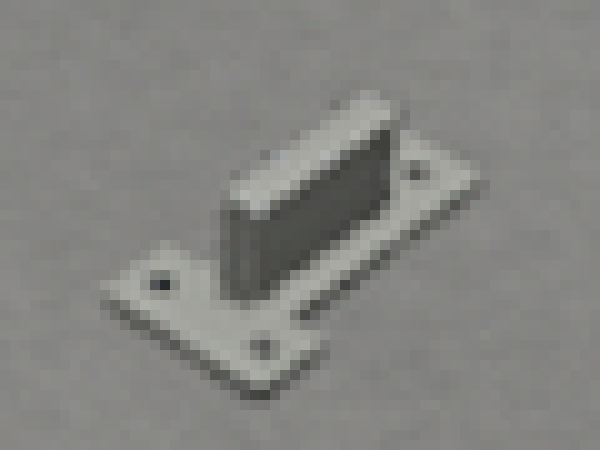

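View pics/s_tray.png

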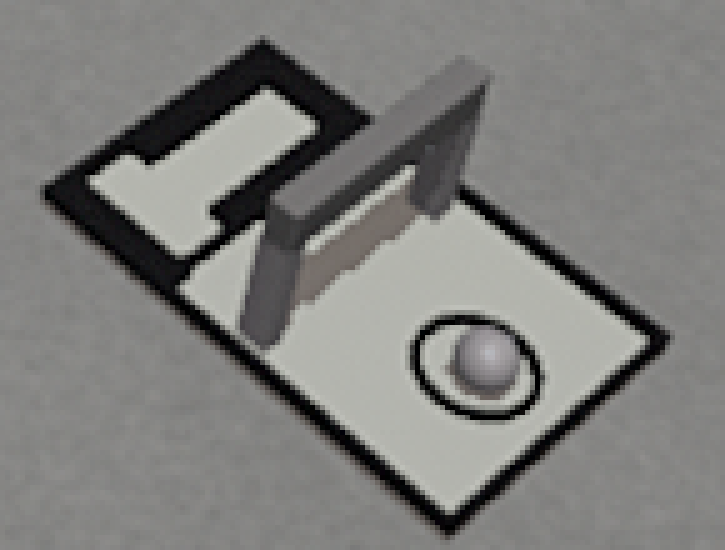

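```bash
python3 - <<'E'
from h import *
for n,(x0,y0,x1,y1) in (('top',(285,260,320,318)),('scene',(345,225,395,262))):
    im=cv2.imread(f'pics/{n}0.png').astype(np.float32); g=im[...,0] if n=='top' else im.min(axis=2)
    k=8; big=cv2.resize(g[y0:y1,x0:x1],None,fx=k,fy=k,interpolation=cv2.INTER_CUBIC)
    print(n,np.median(big),np.percentile(big,[5,50,90,99]))
    th=(np.median(big)+np.percentile(big,97))/2
    m=(big>th).astype(np.uint8)
    c,_=cv2.findContours(m,cv2.RETR_EXTERNAL,cv2.CHAIN_APPROX_NONE); c=max(c,key=cv2.contourArea)[:,0,:]
    px=(c+.5)/k-.5+[x0,y0]
    if n=='top':
        w=ray(n,px,.005)[:,:2]*1000
        r=cv2.minAreaRect(w.astype(np.float32)); print(r,cv2.boxPoints(r))
        # stem side lines (x world range in lower stem)
        s=w[(w[:,0]>w[:,0].min()+6)&(w[:,0]<w[:,0].min()+55)]
        for sd in (-1,1):
            q=s[(s[:,1]-np.median(s[:,1]))*sd>0]; q=q[np.abs(q[:,1]-np.median(q[:,1]))<2.5]
            print('stem side',sd,len(q),np.polyfit(q[:,0]-600,q[:,1],1), q[:,1].mean(), q[:,0].mean())
        h=w[w[:,0]>w[:,0].max()-16]
        print('head y',h[:,1].min(),h[:,1].max(),'x',w[:,0].min(),w[:,0].max())
# tray with scene
im=cv2.imread('pics/scene0.png'); 
from h import proj
y=np.radians(-4.83); Rz=np.array([[np.cos(y),-np.sin(y),0],[np.sin(y),np.cos(y),0],[0,0,1]]); o=np.array([.5695,.2773,0])
T=lambda p:o+np.array(p)@Rz.T
pts=T([[-.065,-.098,.01],[.065,-.098,.01],[.065,.098,.01],[-.065,.098,.01],[-.055,0,.08],[.055,0,.08],[0,.06,.004],[.049,-.066,.004],[-.049,-.066,.004]])
for n in('scene','top'):
    im=cv2.imread(f'pics/{n}0.png'); p=proj(n,pts); print(n,p.round(1).tolist())
    x0,y0,x1,y1=(375,275,520,385) if n=='scene' else (140,210,250,292)
    b=cv2.resize(im[y0:y1,x0:x1],None,fx=5,fy=5,interpolation=cv2.INTER_NEAREST)
    for q in p: cv2.circle(b,tuple(int(v) for v in (q+.5-[x0,y0])*5),2,(0,0,255),-1)
    cv2.imwrite(f'pics/ov_{n}.png',b)
E
```

```text
top 119.904755 [111.68691025 119.90475082 185.45686646 197.79112289]
((487.43701171875, 24.142133712768555), (91.47895812988281, 45.180484771728516), 0.6401386857032776) [[441.448      46.219948 ]
 [441.95276     1.0422859]
 [533.426       2.0643196]
 [532.92126    47.24198  ]]
stem side -1 168 [ 0.02414201 14.90279095] 11.814655861947802 472.0845991791863
stem side 1 168 [1.58646722e-02 3.71497567e+01] 35.12210964350239 472.1910541210474
head y 2.0396268144919834 47.220823655152635 x 441.6439450344329 533.3231503429593
scene 131.12881 [ 77.02151604 131.12882233 153.26219482 167.25897507]
scene [[428.0, 281.8], [383.7, 311.6], [465.7, 379.7], [509.9, 341.4], [471.1, 287.1], [432.0, 315.6], [470.3, 348.3], [401.1, 319.6], [434.4, 296.2]]
top [[232.1, 284.5], [238.0, 229.6], [156.0, 222.3], [149.1, 276.9], [184.3, 274.4], [190.0, 225.7], [169.2, 251.2], [224.3, 235.4], [219.7, 276.6]]
```

View pics/ov_scene.png

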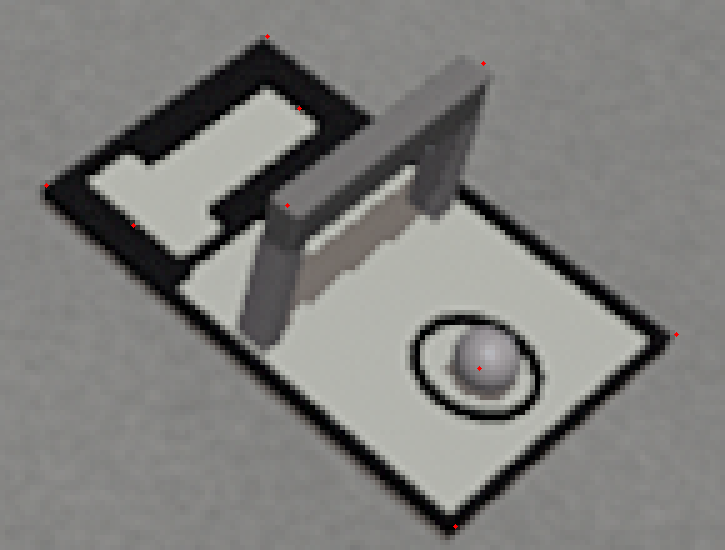

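View pics/ov_top.png

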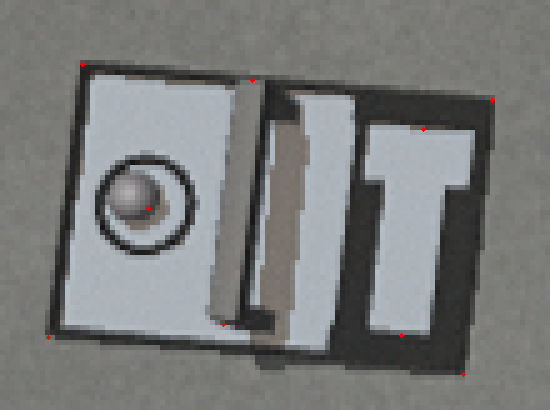

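Both views agree within about 1 px:
- **Tray:** centre (0.5695, 0.277), yaw -4.8°.
- **Bracket:** origin (0.4874, 0.0241), yaw about +0.9°, with the head towards +x.
- **Mat:** centre (0.535, -0.270).

Next I plan the moves.

```bash
cat >> h.py <<'E'
def plan(targets):
    """targets: (x,y,z,yaw_deg of the line of tool x, mod 180)"""
    o=readout.get_obs(); M=R.from_rotvec(o['orientation']).as_matrix(); p=o['ee_pos']
    y0=np.degrees(np.arctan2(M[1,0],M[0,0]))
    print('t',o['clock'],'p',p.round(4),'tool x yaw',y0.round(2),'tilt',M[2].round(4),'q',o['joint_pos'].round(3),'F',o['ft_force'].round(2),'w',round(o['grip_width'],4))
    for x,y,z,yaw in targets:
        d=M.T@(np.array([x,y,z])-p)/.5
        dy=(yaw-y0+90)%180-90
        print((x,y,z,yaw),'shift',d.round(4),'twist about tool z (+down)',round(-dy/180,4),'or',round(-(dy-180*np.sign(dy))/180,4))
E
python3 - <<'E'
from h import *
plan([(.4914,.0242,.30,.9),(.4914,.0242,.183,.9)])
E
```

```text
t 0.1 p [0.1858 0.4641 0.4043] tool x yaw 158.18 tilt [-0.    -0.001 -1.   ] q [ 1.19   0.213 -0.035  1.324 -0.     1.571] F [-0.43 -0.24 -0.19] w 0.085
(0.4914, 0.0242, 0.3, 0.9) shift [-0.8944 -0.5893  0.2092] twist about tool z (+down) -0.1262 or 0.8738
(0.4914, 0.0242, 0.183, 0.9) shift [-0.8944 -0.5891  0.4432] twist about tool z (+down) -0.1262 or 0.8738
```

{"op": "servo_tool", "data": {
  "moves": [
    [0, -0.03, -0.02, 0.007, -0.004],
    [0, -0.11, -0.072, 0.025, -0.015],
    [0, -0.22, -0.145, 0.05, -0.031],
    [0, -0.33, -0.22, 0.078, -0.047],
    [0, -0.44, -0.29, 0.104, -0.063],
    [0, -0.55, -0.365, 0.13, -0.079],
    [0, -0.66, -0.435, 0.155, -0.094],
    [0, -0.77, -0.51, 0.18, -0.108],
    [0, -0.85, -0.56, 0.2, -0.12],
    [0, -0.885, -0.583, 0.207, -0.125],
    [80, -0.8944, -0.5893, 0.209, -0.1262],
    [80, -0.8944, -0.5893, 0.209, -0.1262],
    [80, -0.8944, -0.5893, 0.209, -0.1262],
    [80, -0.8944, -0.5893, 0.209, -0.1262]
  ]
}}

```text
clock: 1.85
ee_pos: [0.4911, 0.025, 0.3004]
orientation: [-0.026, 3.141, -0.001]
ft_force: [0.1, 0.1, -0.9]
grip_width: 0.0586
```

```bash
python3 - <<'E'
from h import *
plan([(.4914,.0242,.183,.9)])
im=optics.snapshot('scene'); cv2.imwrite('pics/s1.png',im[:,:,::-1])
E
```

```text
t 1.85 p [0.4911 0.025  0.3004] tool x yaw -179.03 tilt [-0.e+00 -9.e-04 -1.e+00] q [ 5.100e-02  2.410e-01 -2.670e-01  1.063e+00 -1.000e-03  3.400e-02] F [ 0.07  0.14 -0.95] w 0.0586
(0.4914, 0.0242, 0.183, 0.9) shift [-0.0006 -0.0014  0.2347] twist about tool z (+down) 0.0004 or -0.9996
```

View pics/s1.png

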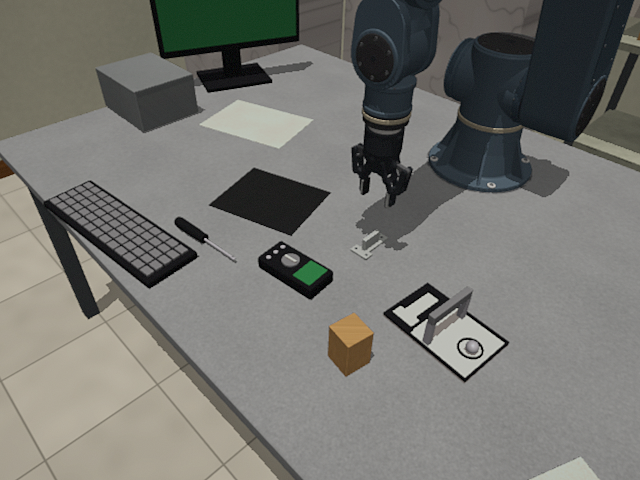

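The gripper hangs over the bracket with its jaws across the rib (bracket at about (370,243)). I'm going down and gripping.

{"op": "servo_tool", "data": {
  "moves": [
    [80, 0, -0.001, 0.03, 0],
    [80, 0, -0.0014, 0.08, 0],
    [80, 0, -0.0014, 0.13, 0],
    [80, 0, -0.0014, 0.18, 0],
    [80, 0, -0.0014, 0.215, 0],
    [80, -0.0006, -0.0014, 0.23, 0],
    [80, -0.0006, -0.0014, 0.2347, 0],
    [80, -0.0006, -0.0014, 0.2347, 0],
    [255, -0.0006, -0.0014, 0.2347, 0],
    [255, -0.0006, -0.0014, 0.2347, 0],
    [255, -0.0006, -0.0014, 0.2347, 0],
    [255, -0.0006, -0.0014, 0.2347, 0],
    [255, -0.0006, -0.0014, 0.2347, 0],
    [255, -0.0006, -0.0014, 0.2347, 0]
  ]
}}

```text
clock: 3.65
ee_pos: [0.4916, 0.0241, 0.1834]
orientation: [-0.026, 3.141, -0.001]
ft_force: [-1.3, -0.2, 6.7]
grip_width: 0.009
```

```bash
python3 - <<'E'
from h import *
plan([(.4914,.0242,.30,.9)])
E
```

```text
t 3.65 p [0.4916 0.0241 0.1834] tool x yaw -179.04 tilt [-6.e-04 -8.e-04 -1.e+00] q [ 0.049  0.356 -0.438  0.776 -0.001  0.033] F [-1.31 -0.16  6.69] w 0.009
(0.4914, 0.0242, 0.3, 0.9) shift [ 0.0003  0.     -0.2332] twist about tool z (+down) 0.0003 or -0.9997
```

{"op": "servo_tool", "data": {
  "moves": [
    [255, 0, 0, -0.01, 0],
    [255, 0, 0, -0.04, 0],
    [255, 0, 0, -0.09, 0],
    [255, 0, 0, -0.14, 0],
    [255, 0, 0, -0.18, 0],
    [255, 0, 0, -0.2, 0],
    [255, 0, 0, -0.2, 0],
    [255, 0, 0, -0.2, 0]
  ]
}}

```text
clock: 4.65
ee_pos: [0.4913, 0.0242, 0.2828]
orientation: [0.026, -3.141, 0.001]
ft_force: [0.3, -0.6, -0.9]
grip_width: 0.0086
```

```bash
python3 - <<'E'
from h import *
plan([(.5679,.2112,.283,-4.83)])
for n in('scene','top'):
  im=optics.snapshot(n); cv2.imwrite(f'pics/{n}2.png',im[:,:,::-1])
crop('pics/scene2.png',320,120,440,240,6,'pics/s2c.png')
E
```

```text
t 4.65 p [0.4913 0.0242 0.2828] tool x yaw -179.04 tilt [ 3.e-04 -9.e-04 -1.e+00] q [ 4.90e-02  2.55e-01 -2.96e-01  1.02e+00 -1.00e-03  3.30e-02] F [ 0.34 -0.6  -0.94] w 0.0086
(0.5679, 0.2112, 0.283, -4.83) shift [-0.1594  0.3714 -0.0009] twist about tool z (+down) 0.0322 or -0.9678
```

View pics/s2c.png

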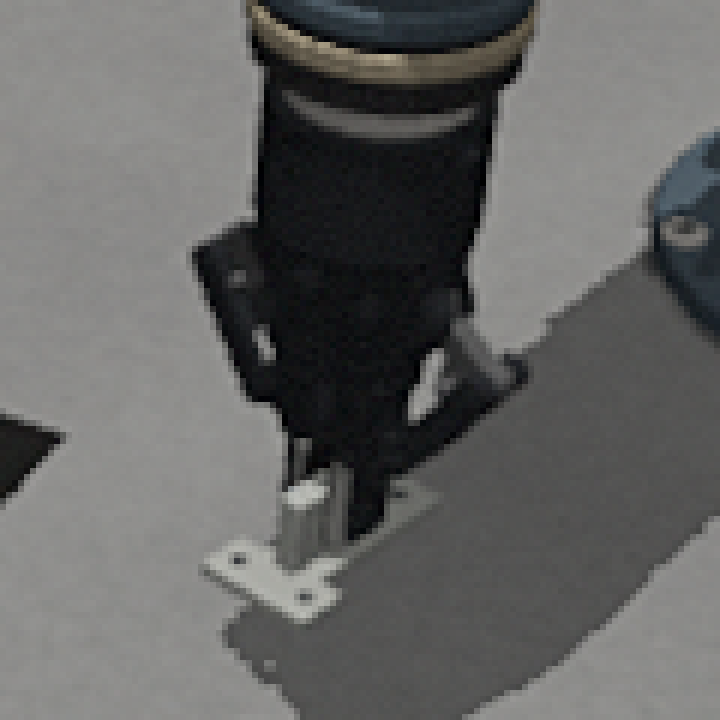

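The bracket is held level at about (365,215). I'm carrying it over the recess.

{"op": "servo_tool", "data": {
  "moves": [
    [255, -0.008, 0.018, -0.002, 0.002],
    [255, -0.026, 0.06, -0.004, 0.005],
    [255, -0.05, 0.12, -0.004, 0.01],
    [255, -0.08, 0.185, -0.004, 0.016],
    [255, -0.11, 0.25, -0.004, 0.022],
    [255, -0.135, 0.31, -0.004, 0.027],
    [255, -0.152, 0.353, -0.004, 0.031],
    [255, -0.159, 0.37, -0.003, 0.0322],
    [255, -0.1594, 0.3714, -0.002, 0.0322],
    [255, -0.1594, 0.3714, -0.002, 0.0322],
    [255, -0.1594, 0.3714, -0.002, 0.0322],
    [255, -0.1594, 0.3714, -0.002, 0.0322]
  ]
}}

```text
clock: 6.25
ee_pos: [0.5678, 0.2107, 0.2836]
orientation: [-0.133, -3.138, 0.001]
ft_force: [0.2, 0.2, -1.1]
grip_width: 0.0092
```

```bash
python3 - <<'E'
from h import *
plan([(.5679,.2112,.200,-4.83)])
E
```

```text
t 6.25 p [0.5678 0.2107 0.2836] tool x yaw 175.13 tilt [ 4.e-04 -9.e-04 -1.e+00] q [ 3.550e-01  4.760e-01  3.000e-02  1.125e+00 -1.000e-03  4.400e-01] F [ 0.24  0.24 -1.11] w 0.0092
(0.5679, 0.2112, 0.2, -4.83) shift [-1.000e-04  1.100e-03  1.672e-01] twist about tool z (+down) -0.0002 or 0.9998
```

Next I go down until the bracket is just above the rim (TCP 0.200 puts its underside at about 17 mm) and look.

{"op": "servo_tool", "data": {
  "moves": [
    [255, 0, 0.001, 0.02, 0],
    [255, 0, 0.0011, 0.06, 0],
    [255, 0, 0.0011, 0.1, 0],
    [255, 0, 0.0011, 0.135, 0],
    [255, 0, 0.0011, 0.158, 0],
    [255, 0, 0.0011, 0.167, 0],
    [255, 0, 0.0011, 0.167, 0],
    [255, 0, 0.0011, 0.167, 0]
  ]
}}

```text
clock: 7.25
ee_pos: [0.5681, 0.2113, 0.2007]
orientation: [0.133, 3.138, -0.001]
ft_force: [0.6, 0.8, -0.5]
grip_width: 0.0088
```

```bash
python3 - <<'E'
from h import *
plan([(.5679,.2112,.187,-4.83)])
for n in('scene','top'):
  im=optics.snapshot(n); cv2.imwrite(f'pics/{n}3.png',im[:,:,::-1])
crop('pics/scene3.png',370,240,510,380,5,'pics/s3c.png')
crop('pics/top3.png',140,210,260,300,6,'pics/t3c.png')
E
```

```text
t 7.25 p [0.5681 0.2113 0.2007] tool x yaw 175.13 tilt [-5.e-04 -5.e-04 -1.e+00] q [ 0.356  0.539 -0.091  0.94  -0.001  0.441] F [ 0.56  0.81 -0.5 ] w 0.0088
(0.5679, 0.2112, 0.187, -4.83) shift [ 0.0004 -0.0002  0.0274] twist about tool z (+down) -0.0002 or 0.9998
```

View pics/s3c.png

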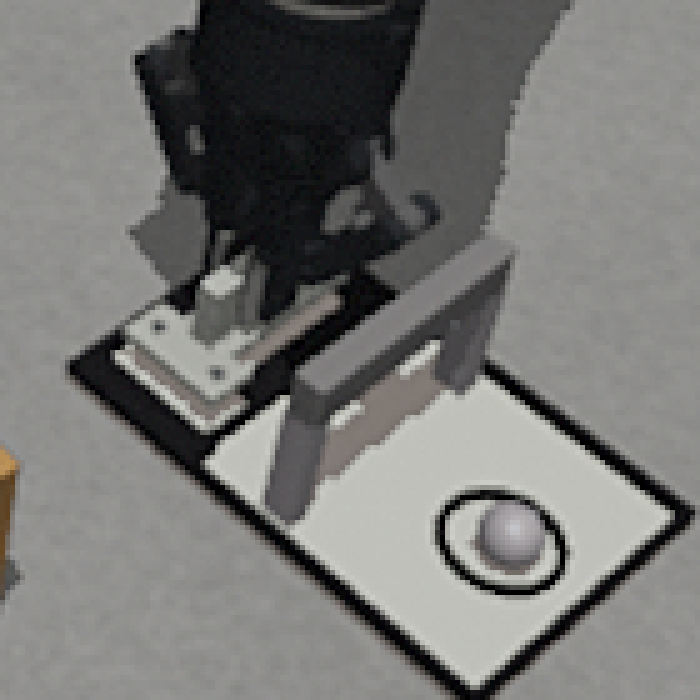

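View pics/t3c.png

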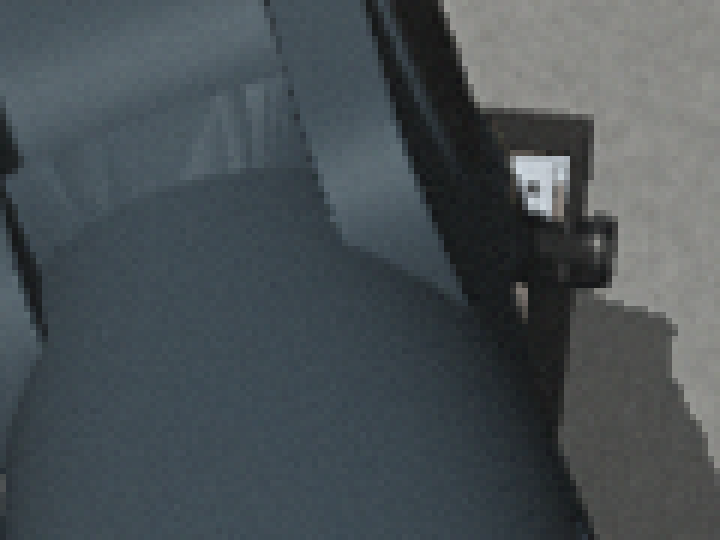

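The bracket sits level over the recess. I check its head corners against the expected positions by projection.

```bash
python3 - <<'E'
from h import *
a=np.radians(-4.87); x=np.array([np.cos(a),np.sin(a),0]); y=np.array([-np.sin(a),np.cos(a),0])
g=np.array([.5681,.2113,0])-.004*x
P=[g+.046*x-.023*y+[0,0,.0227],g+.046*x+.023*y+[0,0,.0227]]
Q=[np.array([.5639,.2115,.004])+.049*x-.026*y,np.array([.5639,.2115,.004])+.049*x+.026*y]
print('bracket',proj('scene',P).round(1).tolist(),'recess floor',proj('scene',Q).round(1).tolist())
im=cv2.imread('pics/scene3.png'); b=cv2.resize(im[290:335,380:450],None,fx=10,fy=10,interpolation=cv2.INTER_CUBIC)
for q,c in zip(np.r_[proj('scene',P),proj('scene',Q)],[(0,0,255)]*2+[(0,200,0)]*2): cv2.circle(b,tuple(int(v) for v in (q+.5-[380,290])*10),4,c,-1)
cv2.imwrite('pics/s3d.png',b)
E
```

```text
bracket [[394.6, 305.4], [412.4, 319.8]] recess floor [[391.3, 311.6], [411.2, 327.9]]
```

View pics/s3d.png

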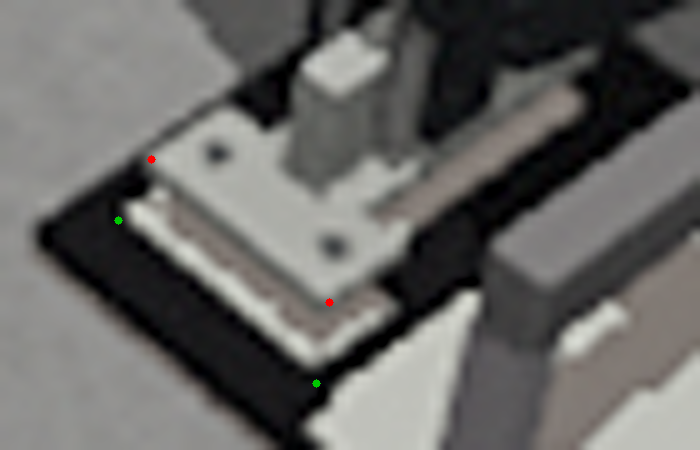

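Expected and seen corners agree within about 1 mm once the near wall's occlusion is allowed for. I'm lowering it.

{"op": "servo_tool", "data": {
  "moves": [
    [255, 0.0004, -0.0002, 0.006, 0],
    [255, 0.0004, -0.0002, 0.012, 0],
    [255, 0.0004, -0.0002, 0.018, 0],
    [255, 0.0004, -0.0002, 0.023, 0],
    [255, 0.0004, -0.0002, 0.026, 0],
    [255, 0.0004, -0.0002, 0.027, 0],
    [255, 0.0004, -0.0002, 0.027, 0]
  ]
}}

```text
clock: 8.22
ee_pos: [0.5678, 0.2112, 0.1874]
orientation: [0.133, 3.138, -0.001]
ft_force: [-2.0, -0.3, 5.3]
grip_width: 0.0091
```

```bash
python3 - <<'E'
from h import *
plan([(.5679,.2112,.187,-4.83)])
for n in('scene',):
  im=optics.snapshot(n); cv2.imwrite(f'pics/{n}4.png',im[:,:,::-1])
crop('pics/scene4.png',370,270,510,380,5,'pics/s4c.png')
E
```

```text
t 8.225 p [0.5678 0.2112 0.1874] tool x yaw 175.13 tilt [-5.e-04 -5.e-04 -1.e+00] q [ 0.356  0.551 -0.108  0.911 -0.001  0.441] F [-2.04 -0.27  5.27] w 0.0091
(0.5679, 0.2112, 0.187, -4.83) shift [-0.0002  0.0001  0.0008] twist about tool z (+down) -0.0002 or 0.9998
```

View pics/s4c.png

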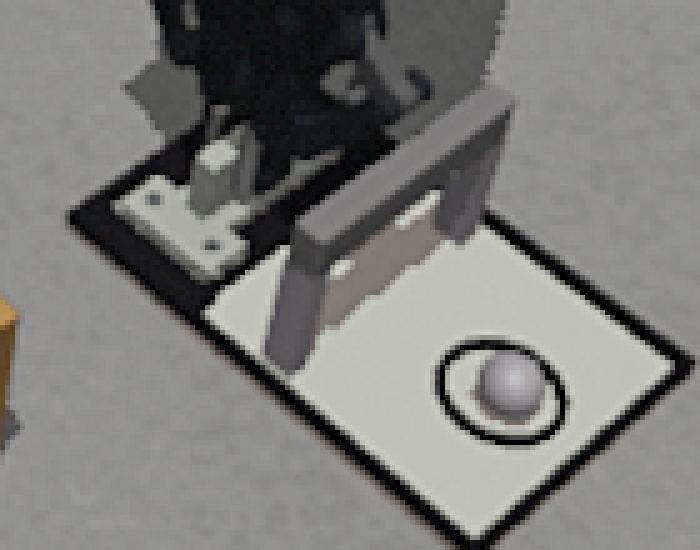

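It is in the recess, with 5 N of contact at the right height. I'm releasing it and rising.

{"op": "servo_tool", "data": {
  "moves": [
    [160, 0, 0, 0, 0],
    [160, 0, 0, 0, 0],
    [160, 0, 0, 0, 0],
    [160, 0, 0, 0, 0],
    [160, 0, 0, 0, 0],
    [160, 0, 0, -0.02, 0],
    [160, 0, 0, -0.06, 0],
    [160, 0, 0, -0.11, 0],
    [160, 0, 0, -0.16, 0],
    [160, 0, 0, -0.21, 0],
    [160, 0, 0, -0.24, 0],
    [160, 0, 0, -0.25, 0],
    [160, 0, 0, -0.25, 0],
    [160, 0, 0, -0.25, 0]
  ]
}}

```text
clock: 10.02
ee_pos: [0.5676, 0.2112, 0.3115]
orientation: [-0.133, -3.138, 0.002]
ft_force: [0.2, 0.3, 0.1]
grip_width: 0.0319
```

```bash
python3 - <<'E'
from h import *
plan([(.5695,.2773,.30,-4.83),(.5695,.2773,.224,-4.83)])
for n in('scene','top'):
  im=optics.snapshot(n); cv2.imwrite(f'pics/{n}5.png',im[:,:,::-1])
crop('pics/scene5.png',370,270,510,380,5,'pics/s5c.png')
E
```

```text
t 10.025 p [0.5676 0.2112 0.3115] tool x yaw 175.13 tilt [ 8.0e-04 -1.1e-03 -1.0e+00] q [ 3.560e-01  4.620e-01  7.900e-02  1.189e+00 -1.000e-03  4.410e-01] F [0.23 0.33 0.06] w 0.0319
(0.5695, 0.2773, 0.3, -4.83) shift [0.0073 0.1322 0.0228] twist about tool z (+down) -0.0002 or 0.9998
(0.5695, 0.2773, 0.224, -4.83) shift [0.0072 0.1323 0.1748] twist about tool z (+down) -0.0002 or 0.9998
```

View pics/s5c.png

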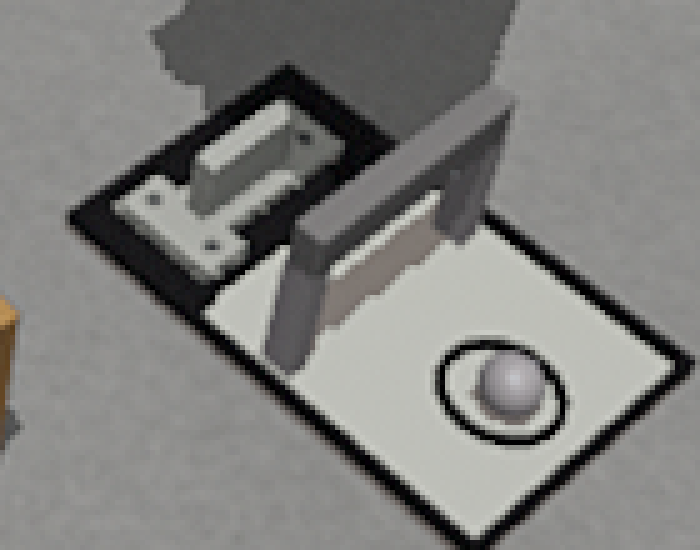

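View pics/top5.png

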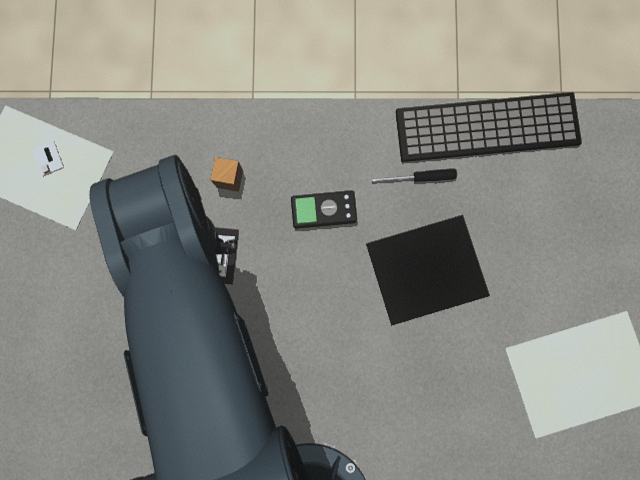

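The bracket lies flat in the recess and the ball is in its ring. I'm going over the handle and descending.

{"op": "servo_tool", "data": {
  "moves": [
    [120, 0.001, 0.02, 0.002, 0],
    [120, 0.003, 0.06, 0.01, 0],
    [120, 0.006, 0.1, 0.018, 0],
    [120, 0.0072, 0.128, 0.0228, 0],
    [120, 0.0073, 0.1322, 0.0228, 0],
    [120, 0.0073, 0.1322, 0.0228, 0],
    [120, 0.0073, 0.1322, 0.0228, 0],
    [120, 0.0072, 0.1323, 0.04, 0],
    [120, 0.0072, 0.1323, 0.075, 0],
    [120, 0.0072, 0.1323, 0.11, 0],
    [120, 0.0072, 0.1323, 0.145, 0],
    [120, 0.0072, 0.1323, 0.167, 0],
    [120, 0.0072, 0.1323, 0.1748, 0],
    [120, 0.0072, 0.1323, 0.1748, 0],
    [120, 0.0072, 0.1323, 0.1748, 0]
  ]
}}

```text
clock: 12.0
ee_pos: [0.5698, 0.2774, 0.2248]
orientation: [0.133, 3.139, -0.001]
ft_force: [-0.2, 0.3, 0.4]
grip_width: 0.0453
```

```bash
python3 - <<'E'
from h import *
plan([(.5695,.2773,.224,-4.83)])
for n in('scene',):
  im=optics.snapshot(n); cv2.imwrite(f'pics/{n}6.png',im[:,:,::-1])
crop('pics/scene6.png',370,240,520,380,5,'pics/s6c.png')
E
```

```text
t 12.0 p [0.5698 0.2774 0.2248] tool x yaw 175.13 tilt [-2.e-04 -5.e-04 -1.e+00] q [ 4.53e-01  5.71e-01  3.00e-02  1.03e+00 -1.00e-03  5.38e-01] F [-0.19  0.28  0.4 ] w 0.0453
(0.5695, 0.2773, 0.224, -4.83) shift [ 0.0005 -0.0002  0.0016] twist about tool z (+down) -0.0002 or 0.9998
```

View pics/s6c.png

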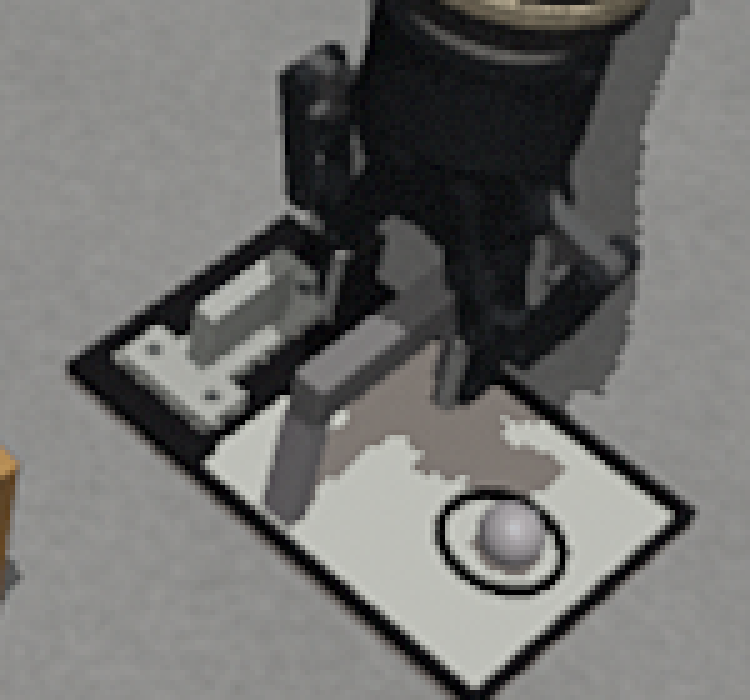

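The fingers straddle the bar. I'm closing gently in steps.

{"op": "servo_tool", "data": {
  "moves": [
    [140, 0.0005, -0.0002, 0.001, 0],
    [155, 0.0005, -0.0002, 0.001, 0],
    [170, 0.0005, -0.0002, 0.001, 0],
    [180, 0.0005, -0.0002, 0.001, 0],
    [190, 0.0005, -0.0002, 0.001, 0],
    [196, 0.0005, -0.0002, 0.001, 0],
    [202, 0.0005, -0.0002, 0.001, 0],
    [207, 0.0005, -0.0002, 0.001, 0],
    [212, 0.0005, -0.0002, 0.001, 0],
    [217, 0.0005, -0.0002, 0.001, 0],
    [225, 0.0005, -0.0002, 0.001, 0],
    [255, 0.0005, -0.0002, 0.001, 0],
    [255, 0.0005, -0.0002, 0.001, 0],
    [255, 0.0005, -0.0002, 0.001, 0]
  ]
}}

```text
clock: 13.8
ee_pos: [0.5695, 0.2774, 0.2245]
orientation: [0.133, 3.138, -0.001]
ft_force: [-2.5, 0.4, 5.8]
grip_width: 0.0131
```

```bash
python3 - <<'E'
from h import *
plan([(.5695,.2773,.324,-4.83)])
for n in('scene',):
  im=optics.snapshot(n); cv2.imwrite(f'pics/{n}7.png',im[:,:,::-1])
crop('pics/scene7.png',370,240,520,380,5,'pics/s7c.png')
E
```

```text
t 13.8 p [0.5695 0.2774 0.2245] tool x yaw 175.13 tilt [-4.e-04 -3.e-04 -1.e+00] q [ 0.453  0.571  0.028  1.028 -0.     0.538] F [-2.47  0.41  5.78] w 0.0131
(0.5695, 0.2773, 0.324, -4.83) shift [-1.000e-04 -2.000e-04 -1.991e-01] twist about tool z (+down) -0.0002 or 0.9998
```

View pics/s7c.png

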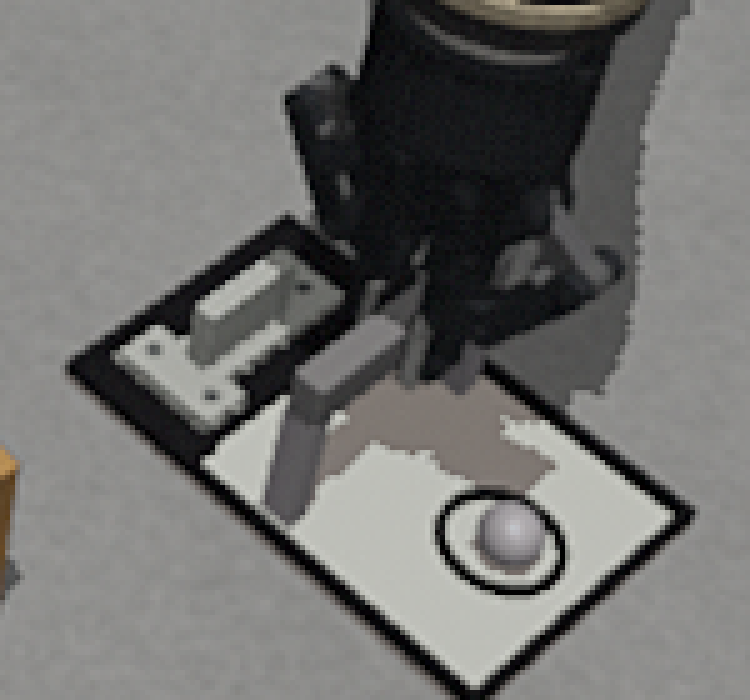

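Firm grip, 13 mm wide, tray unmoved. I'm lifting it smoothly.

{"op": "servo_tool", "data": {
  "moves": [
    [255, 0, 0, -0.001, 0],
    [255, 0, 0, -0.004, 0],
    [255, 0, 0, -0.009, 0],
    [255, 0, 0, -0.017, 0],
    [255, 0, 0, -0.028, 0],
    [255, 0, 0, -0.042, 0],
    [255, 0, 0, -0.058, 0],
    [255, 0, 0, -0.075, 0],
    [255, 0, 0, -0.093, 0],
    [255, 0, 0, -0.111, 0],
    [255, 0, 0, -0.129, 0],
    [255, 0, 0, -0.146, 0],
    [255, 0, 0, -0.161, 0],
    [255, 0, 0, -0.174, 0],
    [255, 0, 0, -0.184, 0],
    [255, 0, 0, -0.192, 0],
    [255, 0, 0, -0.197, 0],
    [255, 0, 0, -0.2, 0],
    [255, 0, 0, -0.2, 0],
    [255, 0, 0, -0.2, 0]
  ]
}}

```text
clock: 16.35
ee_pos: [0.5695, 0.2774, 0.3243]
orientation: [0.133, 3.139, -0.001]
ft_force: [0.0, 0.6, -5.2]
grip_width: 0.0131
```

```bash
python3 - <<'E'
from h import *
plan([(.535,-.270,.3245,-4.83),(.535,-.270,.3245,16.9),(.55,0,.3245,0)])
for n in('scene',):
  im=optics.snapshot(n); cv2.imwrite(f'pics/{n}8.png',im[:,:,::-1])
crop('pics/scene8.png',370,180,520,320,5,'pics/s8c.png')
E
```

```text
t 16.35 p [0.5695 0.2774 0.3243] tool x yaw 175.13 tilt [-2.e-04 -5.e-04 -1.e+00] q [ 0.453  0.515  0.196  1.252 -0.     0.538] F [ 0.04  0.56 -5.21] w 0.0131
(0.535, -0.27, 0.3245, -4.83) shift [-2.4300e-02 -1.0966e+00  1.0000e-04] twist about tool z (+down) -0.0002 or 0.9998
(0.535, -0.27, 0.3245, 16.9) shift [-2.4300e-02 -1.0966e+00  1.0000e-04] twist about tool z (+down) -0.1209 or 0.8791
(0.55, 0, 0.3245, 0) shift [-8.30e-03 -5.56e-01 -2.00e-04] twist about tool z (+down) -0.0271 or 0.9729
```

View pics/s8c.png

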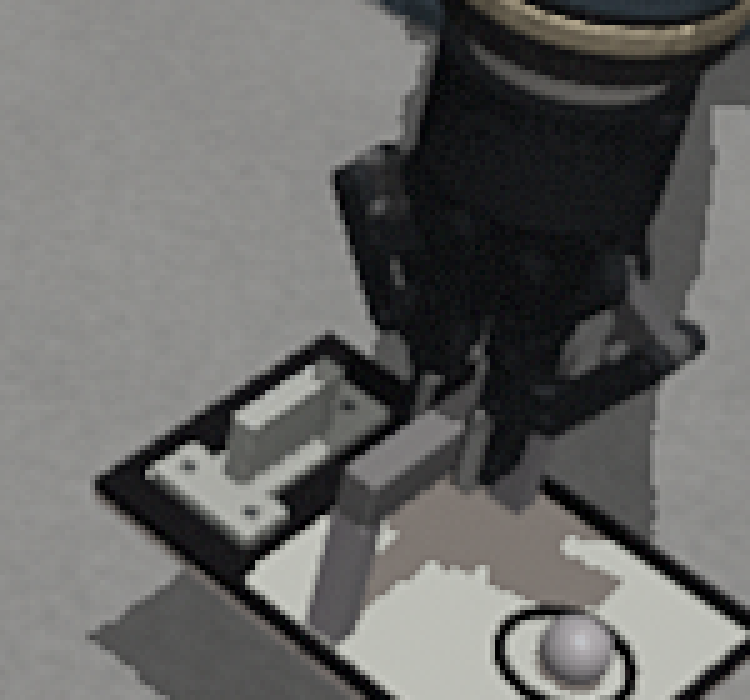

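The tray hangs level with the bracket and ball in place. I'm carrying it in two gentle halves.

{"op": "servo_tool", "data": {
  "moves": [
    [255, 0, -0.001, 0, 0],
    [255, 0, -0.006, 0, 0],
    [255, 0, -0.019, 0, 0],
    [255, -0.001, -0.042, 0, 0],
    [255, -0.002, -0.074, 0, 0],
    [255, -0.003, -0.115, 0, 0],
    [255, -0.004, -0.163, 0, 0],
    [255, -0.005, -0.218, 0, 0],
    [255, -0.006, -0.275, 0, 0],
    [255, -0.007, -0.332, 0, 0],
    [255, -0.008, -0.387, 0, 0],
    [255, -0.009, -0.435, 0, 0],
    [255, -0.01, -0.476, 0, 0],
    [255, -0.011, -0.508, 0, 0],
    [255, -0.012, -0.531, 0, 0],
    [255, -0.012, -0.544, 0, 0],
    [255, -0.012, -0.549, 0, 0],
    [255, -0.012, -0.55, 0, 0],
    [255, -0.012, -0.55, 0, 0],
    [255, -0.012, -0.55, 0, 0]
  ]
}}

```text
clock: 18.9
ee_pos: [0.5521, 0.0032, 0.3244]
orientation: [0.133, 3.139, -0.001]
ft_force: [1.1, 0.2, -4.0]
grip_width: 0.0132
```

```bash
python3 - <<'E'
from h import *
plan([(.535,-.270,.3245,-4.83)])
for n in('scene',):
  im=optics.snapshot(n); cv2.imwrite(f'pics/{n}9.png',im[:,:,::-1])
E
```

```text
t 18.9 p [0.5521 0.0032 0.3244] tool x yaw 175.16 tilt [-1.e-04 -4.e-04 -1.e+00] q [ 0.006  0.346 -0.06   1.164 -0.     0.09 ] F [ 1.14  0.21 -4.01] w 0.0132
(0.535, -0.27, 0.3245, -4.83) shift [-0.012  -0.5473  0.    ] twist about tool z (+down) -0.0001 or 0.9999
```

View pics/scene9.png

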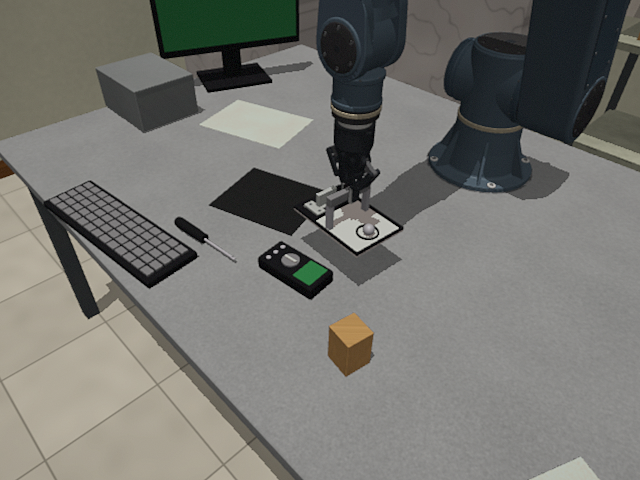

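The tray is halfway at about (350,222). It is level, the ball is in its ring at (369,229), and the bystanders are untouched. Second half:

{"op": "servo_tool", "data": {
  "moves": [
    [255, 0, -0.001, 0, 0],
    [255, 0, -0.006, 0, 0],
    [255, 0, -0.019, 0, 0],
    [255, -0.001, -0.042, 0, 0],
    [255, -0.002, -0.074, 0, 0],
    [255, -0.003, -0.115, 0, 0],
    [255, -0.004, -0.163, 0, 0],
    [255, -0.005, -0.217, 0, 0],
    [255, -0.006, -0.273, 0, 0],
    [255, -0.007, -0.33, 0, 0],
    [255, -0.008, -0.384, 0, 0],
    [255, -0.009, -0.432, 0, 0],
    [255, -0.01, -0.473, 0, 0],
    [255, -0.011, -0.505, 0, 0],
    [255, -0.012, -0.528, 0, 0],
    [255, -0.012, -0.541, 0, 0],
    [255, -0.012, -0.546, 0, 0],
    [255, -0.012, -0.547, 0, 0],
    [255, -0.012, -0.547, 0, 0],
    [255, -0.012, -0.547, 0, 0]
  ]
}}

```text
clock: 21.45
ee_pos: [0.535, -0.2697, 0.3246]
orientation: [0.132, 3.139, -0.001]
ft_force: [-0.5, -0.3, -4.6]
grip_width: 0.0127
```

{"op": "servo_tool", "data": {
  "moves": [
    [255, 0, 0, 0, 0],
    [255, 0, 0, 0, 0],
    [255, 0, 0, 0, 0],
    [255, 0, 0, 0, 0],
    [255, 0, 0, 0, 0],
    [255, 0, 0, 0, 0],
    [255, 0, 0, 0, 0],
    [255, 0, 0, 0, 0]
  ]
}}

```text
clock: 22.45
ee_pos: [0.535, -0.2696, 0.3246]
orientation: [0.132, 3.139, -0.001]
ft_force: [0.4, 0.1, -4.6]
grip_width: 0.0127
```

```bash
python3 - <<'E'
from h import *
plan([(.535,-.270,.3245,-4.83)])
print(readout.get_obs()['joint_velocities'])
for n in('scene','top'):
  im=optics.snapshot(n); cv2.imwrite(f'pics/{n}10.png',im[:,:,::-1])
crop('pics/scene10.png',190,90,350,250,5,'pics/s10c.png')
# expected tray corners if centre is under TCP, underside at 0.10
p=readout.get_obs()['ee_pos']; a=np.radians(-4.83); Rz=R.from_euler('z',a).as_matrix()
c=np.array([p[0],p[1],p[2]-.2245])
P=c+np.array([[-.065,-.098,.01],[.065,-.098,.01],[.065,.098,.01],[-.065,.098,.01]])@Rz.T
pp=proj('scene',P); print(pp.round(1).tolist())
b=cv2.imread('pics/s10c.png')
for q in pp: cv2.circle(b,tuple(int(v) for v in (q+.5-[190,90])*5),3,(0,0,255),-1)
cv2.imwrite('pics/s10d.png',b)
E
```

```text
t 22.45 p [ 0.535  -0.2696  0.3246] tool x yaw 175.17 tilt [-2.e-04 -4.e-04 -1.e+00] q [-0.467  0.442  0.082  1.211 -0.    -0.382] F [ 0.42  0.15 -4.59] w 0.0127
(0.535, -0.27, 0.3245, -4.83) shift [ 0.     -0.0007  0.0002] twist about tool z (+down) 0.0 or -1.0
[ 0.00149317  0.00014707  0.00126865 -0.00010385 -0.00102238 -0.00090133]
[[268.2, 137.9], [224.7, 154.0], [271.2, 189.9], [316.4, 170.2]]
```

View pics/s10d.png

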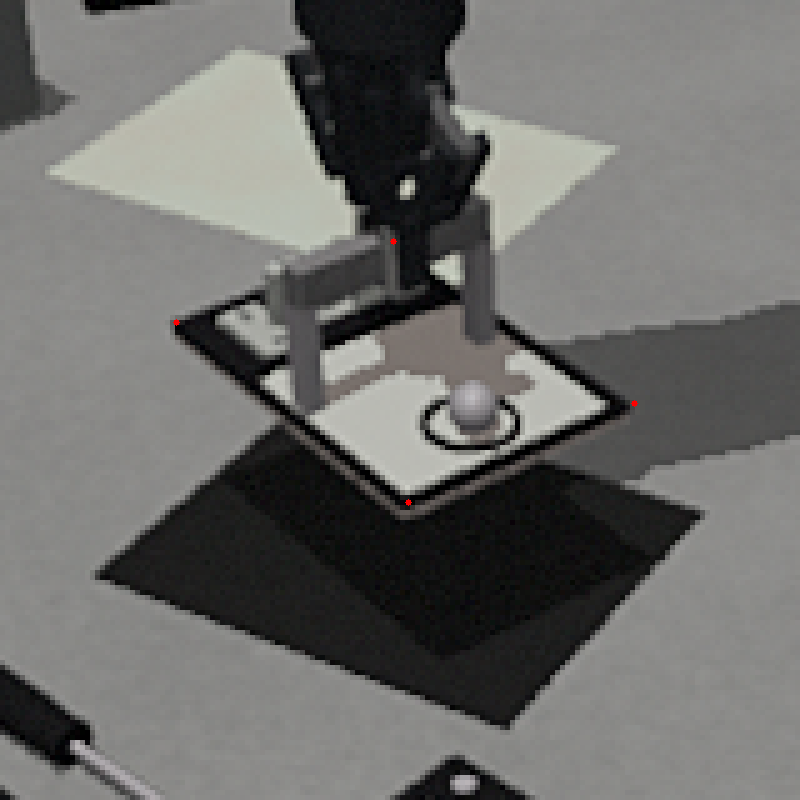

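View pics/scene10.png

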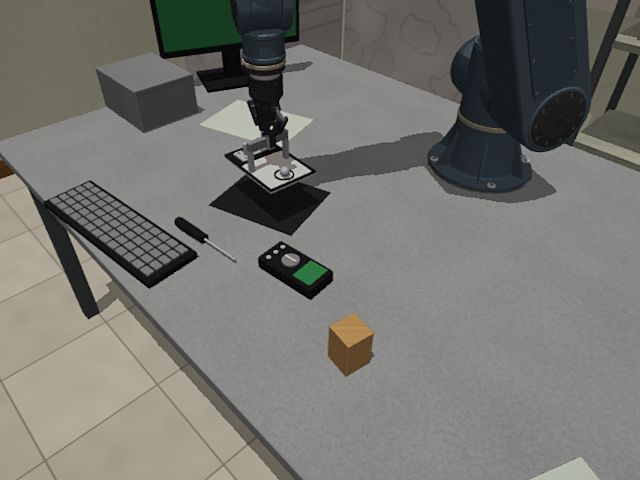

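View pics/top10.png

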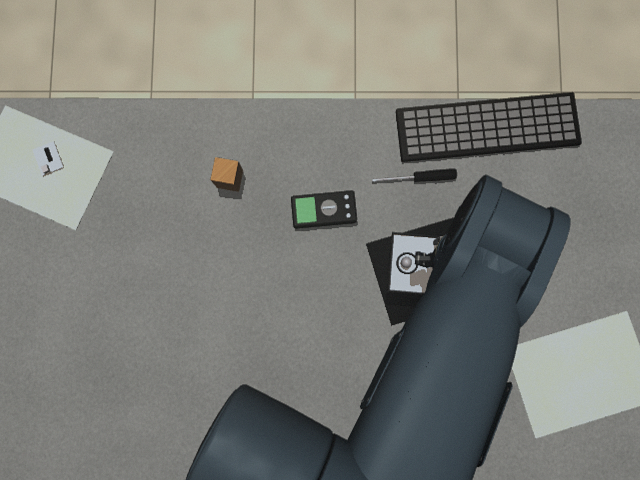

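The tray corners match a level tray with its underside at about 0.100 m, to within 1 px. The ball is in its ring, the bracket is in its recess, and the joints are still. I'm handing it in.

```bash
python3 - <<'E'
from h import *
print(job.sign_off()); print(readout.get_obs()['clock'])
E
```

```text
the job is handed in; nothing more can be done
None
the job is handed in; nothing more can be done
```

The job is done and handed in at about 22.5 s. I laid the bracket flat in the tray's recess, head towards the tray's +x, and let go of it. I then lifted the tray by its handle and carried it level to the mat, where the gripper is still holding it.

**Final position:** by the measured pose, the tray is over the mat's middle, within about 0.5 mm of my measurement of it. Its underside works out at about 0.100 m above the bench.

**Level and still:** the three tray corners I could see matched a level tray to about 1 px, and the joint speeds were near zero.

**Contents and bystanders:** the ball was in its ring in every picture. The bracket was fully visible in the recess just after release and again after the lift; in the last picture the handle hid part of it. The meter, carton and screwdriver looked unmoved in the last pictures. The highest force I read was about 7 N, read only at the end of each move.

**Limits of the checks:** no check failed. The scene camera's early overlay of the tray was about 1 px off the top view, within the calibration. I left the tray about 22° turned from the mat's axes, since alignment was not asked for.

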